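# Seat the carrier plate and hold the lift cam at its high point

## Task

Put the loose carrier plate on the lift station: lower it (do not drop it) over the two locating pins, either way round, until it rests flush on the lift table, and let go of it. Then swing the station's cam lever up until the cam stands at its highest lift (the lever straight up; past that the table sinks again) and finish while holding the lever there, because its spring pulls it back; touch the plate no more and leave everything else on the worktop where it stands.

Things in the scene. Friction and masses are not known exactly. Their poses are not given: they have to be found in the camera images.
- plate_grip (a point): Centre of the loose carrier plate's black grip bar, 14 mm wide (x), 64 mm long (y), 14 mm high, on two thin posts over the plate's middle; 36 mm above the plate's underside, 28 mm above its top face. z up, y along the bar and the row of holes; same after a half turn. The plate starts flat on the worktop.
- plate: The carrier plate: steel, 100 mm (x) by 130 mm (y) by 8 mm, about 0.35 kg, eight dark round recesses on top and two 12 mm through holes on its centre line at y = -50 and +50 mm. Origin: centre of its underside; flush on the lift table it coincides with table_top.
- plate_under (a point): Centre of the carrier plate's underside, the same point and axes as plate.
- table_top (a point): Centre of the top face of the lift table, an aluminium slab 110 mm (x) by 140 mm (y) by 12 mm; 72.4 mm above the worktop at rest, 83 mm at highest lift. Axes: x to the station's back, y to its left, z up. Two steel pins, 8 mm diameter, 19 mm tall, the upper 9 mm tapered, stand on it at y = -50 and +50 mm and ride with it.
- station: The lift station, with its lever, fixed to the worktop, base 160 by 160 by 12 mm; origin at the centre of its underside, below table_top, same axes. At the left end of the table's back edge (x = 69 to 79 mm, y = 46 to 64 mm) a steel gauge post stands 105 mm high; its small dark pointer shows the level of the highest lift.
- cam_axle (a point): The point of the lever's turning axis in the plane of its arm, in front of the station: station x = -110 mm, y = 0, 36 mm above the worktop. Axes as the station's; the lever turns about its x, which is level.
- knob (a point): Centre of the lever's black crossbar knob, a cylinder 26 mm in diameter and 36 mm long, lying along the turning axis, on the end of a 12 mm round steel arm, 90 mm from cam_axle. At rest the arm points to the station's left (+y), 0.3 rad above level; the table begins 37 mm behind the knob's end. The knob turns with the arm.
- lever (a joint): Cam lever angle, rad: 0 at its rest stop, growing as the knob swings up and over to the right; 1.27 is arm straight up = highest lift (table 10.6 mm above rest). Beyond it the table sinks again; stop at 1.9. A spring always pulls it back to 0, with about 2 to 4 N at the knob at rest and 4 to 5 N at the top; nothing latches.
- beaker: Bystander: clear beaker, 71 mm diameter, 88 mm high; origin at the centre of its foot.
- bottle: Bystander: small amber bottle, 44 mm diameter, 95 mm high; origin at the centre of its foot.
- petri: Bystander: petri dish, 54 mm diameter, 16 mm high; origin at the centre of its underside.
- marker: Bystander: marker pen, 140 mm long, 13 mm thick; origin at the middle of its underside.

How it is judged (in metres and radians):
On the way:
1. the plate lies flush over both pins, released, with the cam lever still at rest (horizontal distance between plate_under and table_top below 0.003 m and z of plate_under in the frame of table_top between -0.003 and 0.0018 m and angle between plate_under's own z axis and vertical below 0.03 rad and angle between the y axis of plate_under and the y axis of table_top, either way round below 0.06 rad and contact force between each of the arm, the fingers and plate below 0.1 N and value of joint lever below 0.25 rad), for 0.2 s.
At the end, for the whole second after the job is handed in: The plate's holes are over both pins and it rests flush on the lift table (centres within 3 mm, underside within 1.8 mm of the table, tilt under 0.03 rad), untouched by the robot; the cam lever stands still within 0.15 rad of straight up (highest lift), held there by the robot (contact over 0.5 N) (horizontal distance between plate_under and table_top below 0.003 m and z of plate_under in the frame of table_top between -0.003 and 0.0018 m and angle between plate_under's own z axis and vertical below 0.03 rad and angle between the y axis of plate_under and the y axis of table_top, either way round below 0.06 rad and contact force between each of the arm, the fingers and plate below 0.1 N and value of joint lever between 1.1208 and 1.4208 rad and velocity of joint lever between -0.1 and 0.1 rad/s and contact force between any of the arm, the fingers and station above 0.5 N); the arm keeps its last pose, push and grip.
It fails at once if the plate is dropped: it moves faster than 0.45 m/s out of the gripper (a fall of about 1 cm) (linear speed of plate above 0.45 m/s and contact force between each of the arm, the fingers and plate below 0.1 N).
It fails at once if a bystander is moved more than 30 mm (distance of any of beaker, bottle, petri, marker from where it was at the start of the episode above 0.03 m).
It also fails if it takes over 58 s, if anything falls off the work surface, if the arm or the gripper's body presses on something with over 40 N, if the wrist force passes 120 N, or if a joint passes its speed limit or range.

## Robot

A 6-joint arm with a two-finger parallel gripper is mounted at the origin on a cart in front of the work surface, level with it; the furniture and walls round the work are solid. World frame = base frame: x ahead of the robot, y to its left, z up, the work surface at z = 0. Lengths are in mm, angles in degrees, forces in N, time in s.
With the tool pointing down it reaches from about 350 to 850 mm from the base axis. Payload 8.1 kg.
Tool frame: the origin (TCP) lies between the finger pads; the fingertips stand 25 mm ahead of it and the grasp point (between the pads) lies 6 mm ahead of it (r.tcp_to_tips is the distance from the TCP to the fingertips, in mm); z points along the fingers, y is the line along which they close (so a half turn about z gives the same grasp; the last joint's range is limited). The gripper opens to 85 mm and grips with 20 to 120 N. Pads are 22 mm wide; open, the fingers measure 114 mm over their backs; the gripper's body (76 mm by 85 mm) begins 54 mm behind the grasp point. The pads swing forward as they close: fully open they stand 13 mm farther back than shut.
Start: joints at [-70.268, 7.471, 85.268, -0, 87.261, -4.893], TCP at [250.033, -545.425, 256.292] pointing down, gripper open.
Joint ranges: [-169.43, 169.43], [-51.17, 129.36], [1.28, 143.12], [-76.62, 256.62], [0, 156.53], [-152.29, 152.29]. Speed limits (degrees/s): [136.94, 136.94, 159.86, 180, 180, 180].

## Interface

Orientations are given as [roll, pitch, yaw] about the fixed x, y, z axes, in that order (R = Rz(yaw) Ry(pitch) Rx(roll)).
In Python, from bench import r gives the robot as it stands.
- The arm moves only by the tool apply_moves, never from a script. Its arguments are lists of equal length, an entry for each row: "angular": the turn, a rotation vector about the world's x, y, z in units of 8 degrees (1.0 is 8 degrees), a list of three; "travel": the shift along the world's x, y, z in units of 40 mm (1.0 is 40 mm), a list of three; "jaw": the opening, from 0 (shut) to 1 (fully open). A call has 1 to 20 rows; each row shifts and turns the commanded pose from where the row before left it; what a row does not reach is not made up. A row lasts 1/8 s, in which the tool goes at most 62.5 mm and 10.7 degrees, less where a joint would pass 70% of its speed; a pose out of reach is approached as far as the arm can. A call is refused whole if a number of a shift passes 1 or a number of a turn 1, either way. A call with a gripper value outside its range is refused whole. The fingers move at their own pace and stop on an object; "force" is the grip in N (left out, the last holds). Time passes only in rows, so rows that do not move let the fingers close. It gives the time, the measured TCP pose, the force, the opening and the grip force at its end, in the units of the state.
- r.sense(): the state, without advancing time (a new reading comes with each control period).
- r.snapshot(name): name is "scene" or "top" or "wrist"; returns a dict with "color" (384x512x3 uint8, red, green, blue), "fx", "fy", "cx", "cy" (pixels), "R" (3x3) and "t" (3): a world point X has camera coordinates R X + t; the wrist camera has in their place "mount" (4x4, takes a point from camera to tool coordinates, whose origin is the TCP and whose axes are the flange's). Camera axes: x right, y down, z forward; pixel columns grow to the right and rows downward; lengths in mm; the calibration is good to about 2 mm. A picture is of the moment at which its call begins: read the wrist's pose just before it. There is no depth.
- r.hand_in(): hands the job in; it is judged then, once.
The state is a dict: "time": time; "joint_pos": joint angles; "qd": joint speeds; "joint_efforts": joint torques, N m; "tool_pos": TCP position; "tcp_rot": TCP orientation; "ft_force": force on the tool from outside, world axes, zero at the start; "wrist_torque": the same for the moment, N m; "finger_gap": finger opening in mm; "grip_force": force on a finger pad.
Only numpy, scipy, OpenCV 4.12 (cv2) and the standard library are available. Lean on these libraries where they do the work, as an engineer would, in place of code of your own. Each camera call takes 0.05 s, during which the arm holds its last target. There are 200 camera calls.

## Working session

There is one attempt and no reset: what is moved stays moved. The work goes in short steps, Python scripts to look and compute and a tool call to move; the robot and the scene stay as the last step left them, time stands still between calls to the robot, and variables do not carry over. Pictures are saved under pics/ and viewed, at most 10 in all, crops included, and the job is handed in when it is done.

Besides the shell and the picture viewer there is one more tool, called after "Call:" as name(argument=value, ...) on one line, values as JSON. apply_moves: Moves the arm, as the interface text tells. Its arguments: {"type":"object","properties":{"angular":{"type":"array"},"travel":{"type":"array"},"jaw":{"type":"array"},"force":{"type":"number"}},"required":["angular","travel","jaw"]}

```bash
mkdir -p pics; ls; python3 - <<'E'
from bench import r
import cv2,json,numpy as np
s=r.sense();print(s, r.tcp_to_tips)
for n in("scene","top"):
    d=r.snapshot(n);cv2.imwrite(f"pics/{n}1.png",cv2.cvtColor(d["color"],cv2.COLOR_RGB2BGR))
    np.savez(f"{n}.npz",**d)
    print(n,d["fx"],d["cx"],d["cy"],np.round(d["R"],3).tolist(),np.round(d["t"],1))
w=r.snapshot("wrist");print(w["mount"],w["fx"],w["cx"],w["cy"])
E
```

```text
pics
{'time': 0.0, 'joint_pos': array([-7.02673756e+01,  7.51544515e+00,  8.53309370e+01, -2.04476305e-03,
        8.72628162e+01, -4.89290277e+00]), 'qd': array([ 0.05469467,  0.04212356, -0.05974482, -0.0225136 ,  0.07148101,
       -0.00486188]), 'joint_efforts': array([-6.99792654e-04, -5.69409692e+01, -5.00549376e+01, -3.43606380e-04,
        1.50667765e-02, -5.98521365e-05]), 'tool_pos': array([ 249.84467635, -544.93032335,  255.22500586]), 'tcp_rot': array([-1.79891025e+02, -7.27910330e-03,  2.46256198e+01]), 'ft_force': array([-0.72262205,  0.16774936,  0.14601862]), 'wrist_torque': array([-0.03724066, -0.00486671, -0.03424326]), 'grip_force': 0.0, 'finger_gap': 85.33150170589727} 25.0
scene 496.17685822894373 257.3274998604403 194.4698102621632 [[0.455, -0.89, -0.016], [-0.342, -0.159, -0.926], [0.822, 0.427, -0.377]] [-473.7  212.2  778.5]
top 415.00633612933 254.05693274840797 195.91681302652856 [[0.0, -1.0, -0.026], [-0.997, 0.001, -0.071], [0.071, 0.026, -0.997]] [-284.5  505.9  946.6]
[[-9.38291001e-05 -9.49047295e-01 -3.15133659e-01  8.11322911e+01]
 [ 9.99999995e-01 -9.63184715e-05 -7.67393361e-06  8.33401684e-01]
 [-2.30702664e-05 -3.15133658e-01  9.49047300e-01 -1.18052098e+02]
 [ 0.00000000e+00  0.00000000e+00  0.00000000e+00  1.00000000e+00]] 271.4414743129586 253.83863453565232 185.69704404037483
```

View pics/scene1.png

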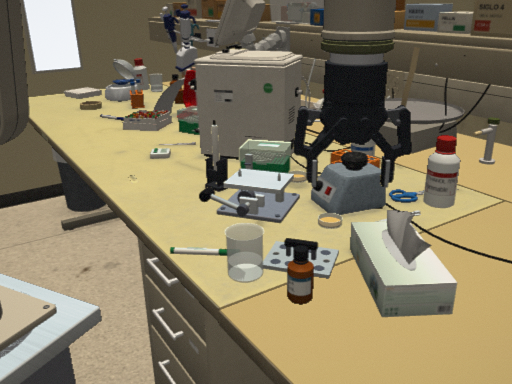

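View pics/top1.png

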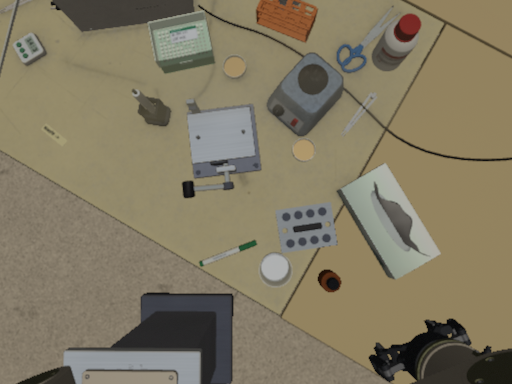

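The scene shows the plate at (307,228) in the top view, the lift table at (223,140), the knob at (188,189), the beaker at (275,268), the bottle at (330,281) and the marker at (228,253). I'll enlarge this area next.

```bash
python3 - <<'E'
import cv2
im=cv2.imread("pics/top1.png")
cv2.imwrite("pics/top1c.png",cv2.resize(im[95:260,175:345],None,fx=3.6,fy=3.6,interpolation=cv2.INTER_CUBIC))
E
```

```text
(no output)
```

View pics/top1c.png

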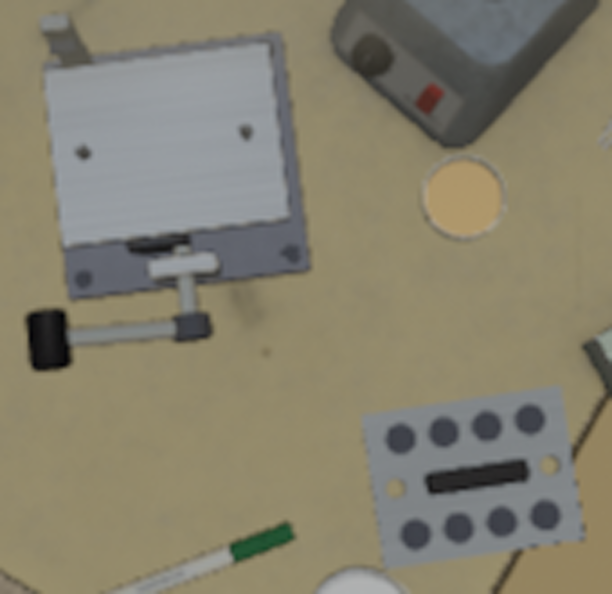

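The crop shows the plate's corners and holes (397,488), (549,465), the table's corners and pins (83,152), (246,132), and the knob (48,340).

```bash
cat > h.py <<'E'
import numpy as np, cv2
from scipy.optimize import least_squares
from scipy.spatial.transform import Rotation as Ro
def proj(d,X): 
    c=np.asarray(X)@d["R"].T+d["t"]; return np.c_[d["fx"]*c[:,0]/c[:,2]+d["cx"],d["fy"]*c[:,1]/c[:,2]+d["cy"]]
def wristcam(r):
    s=r.sense(); w=dict(r.snapshot("wrist")); M=w["mount"]
    Rt=Ro.from_euler("xyz",s["tcp_rot"],degrees=True).as_matrix()
    Rc=Rt@M[:3,:3]; o=Rt@M[:3,3]+s["tool_pos"]; w["R"]=Rc.T; w["t"]=-Rc.T@o; return s,w
def pose(p,L): # p=x,y,yaw(rad)
    L=np.asarray(L,float); c,s=np.cos(p[2]),np.sin(p[2])
    return np.c_[p[0]+c*L[:,0]-s*L[:,1],p[1]+s*L[:,0]+c*L[:,1],L[:,2]]
def fit(d,L,px,p0):
    f=least_squares(lambda p:(proj(d,pose(p,L))-px).ravel(),p0,x_scale=[100,100,1]); return f.x,f.fun.reshape(-1,2)
E
python3 - <<'E'
from h import *
d=dict(np.load("top.npz"))
u=lambda a:np.array([175,95])+(np.array(a)+.5)/3.6-.5
P=[[50,65,8],[50,-65,8],[-50,-65,8],[-50,65,8],[0,50,8],[0,-50,8]]
x,e=fit(d,P,u([[364,414],[562,388],[584,540],[385,566],[397,488],[549,465]]),[450,-150,0.1]);print("plate",x[:2],np.degrees(x[2]),np.round(e,1).tolist())
T=[[55,70,72.4],[55,-70,72.4],[-55,-70,72.4],[-55,70,72.4],[0,50,87],[0,-50,87],[-80,-80,12],[-80,80,12]]
x,e=fit(d,T,u([[44,68],[271,41],[290,219],[64,246],[83,152],[246,132],[309,269],[71,298]]),[650,50,0.1]);print("station",x[:2],np.degrees(x[2]),np.round(e,1).tolist())
k=proj(d,pose(x,[[-110,86,62.6],[-110,0,36],[74,55,105]]));print("knob,axle,post px",((k-[175,95]+.5)*3.6-.5).round())
print("knob", pose(x,[[-110,86,62.6],[-110,0,36],[-110,0,126]]).round(1))
E
```

```text
plate [ 433.92131192 -405.02239824] 7.689633871044231 [[-0.5, -0.3], [0.1, -0.6], [0.4, 0.2], [-0.4, 0.5], [-0.2, -0.3], [0.5, 0.3]]
station [ 637.07638378 -213.34894062] 6.620576820822006 [[0.1, 0.6], [-0.2, 0.5], [0.2, -0.0], [-0.3, -0.0], [-0.2, -1.0], [0.2, -0.9], [1.0, 0.5], [-0.8, 0.5]]
knob,axle,post px [[ 49. 340.]
 [192. 327.]
 [ 56.  21.]]
knob [[ 517.9 -140.6   62.6]
 [ 527.8 -226.    36. ]
 [ 527.8 -226.   126. ]]
```

Call:
apply_moves(angular=[[0, 0, 0.914], [0, 0, 0.914], [0, 0, 0.914], [0, 0, 0.914], [0, 0, 0.914], [0, 0, 0.914], [0, 0, 0.914], [0, 0, 0.914], [0, 0, 0.914], [0, 0, 0.914], [0, 0, 0], [0, 0, 0]], travel=[[0.46, 0.35, -0.26], [0.46, 0.35, -0.26], [0.46, 0.35, -0.26], [0.46, 0.35, -0.26], [0.46, 0.35, -0.26], [0.46, 0.35, -0.26], [0.46, 0.35, -0.26], [0.46, 0.35, -0.26], [0.46, 0.35, -0.26], [0.46, 0.35, -0.26], [0, 0, 0], [0, 0, 0]], jaw=[0.5, 0.5, 0.5, 0.5, 0.5, 0.5, 0.5, 0.5, 0.5, 0.5, 0.5, 0.5], force=60)

```text
time: 1.65
tool_pos: [433.7, -405.6, 152.3]
tcp_rot: [-180.0, 0.0, 97.6]
ft_force: [-0.4, -0.4, 0.7]
finger_gap: 42.9
grip_force: 0.0
```

```bash
python3 - <<'E'
from h import *
from bench import r
s,w=wristcam(r); np.savez("w1.npz",**{k:w[k] for k in("fx","fy","cx","cy","R","t","color")})
print(s["tool_pos"],s["tcp_rot"],s["finger_gap"],s["time"])
P=[[50,65,8],[50,-65,8],[-50,-65,8],[-50,65,8],[0,50,8],[0,-50,8],[0,0,43]]
print(proj(w,pose([433.9,-405,np.radians(7.69)],P)).round())
cv2.imwrite("pics/w1.png",cv2.resize(cv2.cvtColor(w["color"],cv2.COLOR_RGB2BGR),None,fx=1.5,fy=1.5,interpolation=cv2.INTER_CUBIC))
E
```

```text
[ 433.72843254 -405.64718336  152.33182216] [-1.79975712e+02  2.45508478e-03  9.76455938e+01] 42.890003912186515 1.65
[[307. 112.]
 [300. 236.]
 [208. 236.]
 [200. 112.]
 [254. 128.]
 [254. 223.]
 [254. 190.]]
```

View pics/w1.png

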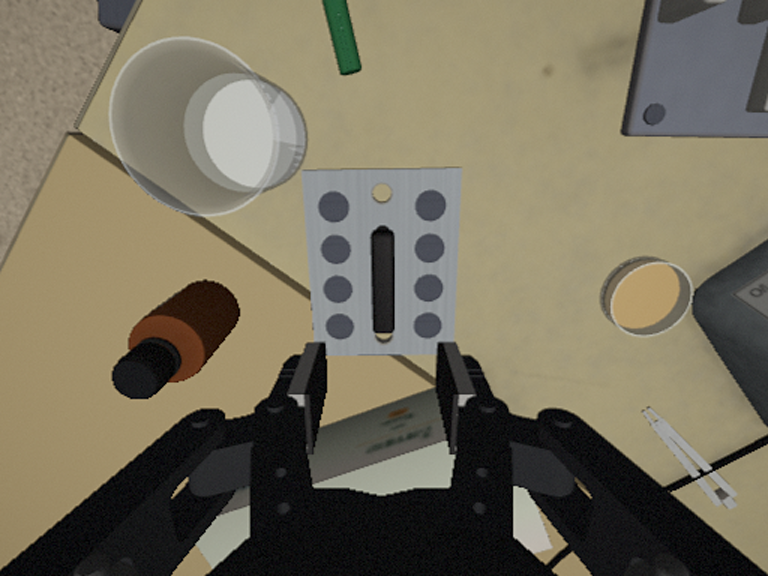

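The wrist view matches the model within 1 px: hole at (382,192), bar centre at (383,282), so the plate is square under the gripper. I'll go down and grip.

Call:
apply_moves(angular=[[0, 0, 0], [0, 0, 0], [0, 0, 0], [0, 0, 0], [0, 0, 0], [0, 0, 0], [0, 0, 0], [0, 0, 0], [0, 0, 0], [0, 0, 0], [0, 0, 0], [0, 0, 0], [0, 0, 0], [0, 0, 0], [0, 0, 0], [0, 0, 0]], travel=[[0.02, 0, -0.3], [0, 0, -0.3], [0, 0, -0.3], [0, 0, -0.3], [0, 0, -0.3], [0, 0, -0.3], [0, 0, -0.3], [0, 0, -0.3], [0, 0, -0.3], [0, 0, 0], [0, 0, 0], [0, 0, 0], [0, 0, 0], [0, 0, 0], [0, 0, 0], [0, 0, 0]], jaw=[0.5, 0.5, 0.5, 0.5, 0.5, 0.5, 0.5, 0.5, 0.5, 0.5, 0, 0, 0, 0, 0, 0], force=60)

```text
time: 3.7
tool_pos: [435.3, -405.9, 45.1]
tcp_rot: [180.0, 0.1, 97.7]
ft_force: [0.3, 0.5, 6.1]
finger_gap: 12.9
grip_force: 59.9
```

Call:
apply_moves(angular=[[0, 0, 0], [0, 0, 0], [0, 0, 0], [0, 0, 0], [0, 0, 0], [0, 0, 0], [0, 0, 0], [0, 0, 0], [0, 0, 0], [0, 0, 0], [0, 0, -0.14], [0, 0, 0], [0, 0, 0], [0, 0, 0]], travel=[[0, 0, 0.2], [0, 0, 0.5], [0, 0, 0.8], [0.6, 0.2, 0.6], [0.6, 0.2, 0.6], [0.6, 0.2, 0.6], [0.6, 0.2, 0.6], [0.6, 0.2, 0.6], [0.6, 0.2, 0.6], [0.6, 0.4, 0.6], [0.6, 0.4, 0.6], [0.25, 0, 0], [0, 0, 0], [0, 0, 0]], jaw=[0, 0, 0, 0, 0, 0, 0, 0, 0, 0, 0, 0, 0, 0], force=60)

```text
time: 5.45
tool_pos: [635.5, -325.8, 294.6]
tcp_rot: [-179.8, -0.1, 96.6]
ft_force: [0.4, 0.0, -4.5]
finger_gap: 12.7
grip_force: 59.0
```

```bash
python3 - <<'E'
from h import *
from bench import r
s,w=wristcam(r); np.savez("w2.npz",**{k:w[k] for k in("fx","fy","cx","cy","R","t","color")})
print(s["tool_pos"],s["tcp_rot"],s["finger_gap"],s["time"],s["ft_force"])
print((1.5*proj(w,pose([637.1,-213.3,np.radians(6.62)],[[55,70,72.4],[55,-70,72.4],[-55,-70,72.4],[-55,70,72.4],[0,50,91],[0,-50,91]]))).round())
cv2.imwrite("pics/w2.png",cv2.resize(cv2.cvtColor(w["color"],cv2.COLOR_RGB2BGR),None,fx=1.5,fy=1.5,interpolation=cv2.INTER_CUBIC))
E
```

```text
[ 635.54208052 -325.84586394  294.5774331 ] [-1.79845931e+02 -8.83118469e-02  9.65823277e+01] 12.718018992501378 5.45 [ 0.3653852   0.04051961 -4.48596839]
[[478.  -6.]
 [465. 193.]
 [332. 193.]
 [324.  -6.]
 [402.  19.]
 [400. 169.]]
```

View pics/w2.png

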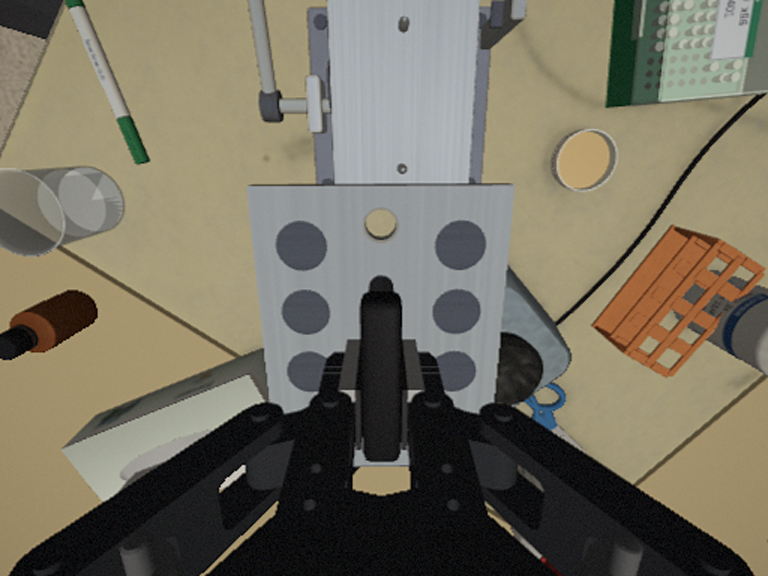

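The pins appear at (403,20) and (402,168), about 2 px right of the prediction. The held plate's hole is at (380,223) and its far corners at (249,185) and (513,183). I'll refine both at sub-pixel level.

```bash
python3 - <<'E'
from h import *
d=dict(np.load("w2.npz")); g=cv2.cvtColor(d["color"],cv2.COLOR_RGB2GRAY).astype(float)
gb=cv2.GaussianBlur(g,(0,0),0.8)
def edge(row,a,b,sgn):
    p=np.diff(gb[row,a:b])*sgn; i=p.argmax(); 
    o=0.5*(p[i-1]-p[i+1])/(p[i-1]-2*p[i]+p[i+1]) if 0<i<len(p)-1 else 0
    return a+i+.5+o
for y in (10,25,40,85,100,115): print(y,round(edge(y,210,232,1),1),round(edge(y,305,330,-1),1))
for c in((269,15),(268,112)):
    x,y=c; q=255-g[y-10:y+11,x-8:x+9]; q=q-np.median(q); q[q<15]=0; yy,xx=np.mgrid[y-10:y+11,x-8:x+9]
    print("pin",(xx*q).sum()/q.sum(),(yy*q).sum()/q.sum()); print(g[y-9:y+10,x-5:x+6].astype(int))
for y in(130,140,150): print("plate",y,round(edge(y,160,180,1),1),round(edge(y,330,350,-1),1))
for x in(190,240,300): 
    p=np.diff(gb[115:132,x]);print("pl top",x,115.5+abs(p).argmax(),p.round().astype(int))
E
```

```text
10 218.0 318.9
25 218.8 317.8
40 219.7 316.7
85 221.3 314.0
100 221.8 313.3
115 222.6 312.5
pin 268.6160230963551 16.201912666907255
[[170 168 170 170 168 166 166 166 167 169 170]
 [170 169 168 171 168 166 167 169 169 169 169]
 [170 168 168 171 167 166 166 168 169 168 170]
 [170 167 170 171 170 167 170 169 170 168 170]
 [170 169 170 174 160 148 166 171 171 170 169]
 [170 170 161 124 104 132 136 130 162 173 169]
 [171 173 139  90 106 144 136  97 137 167 170]
 [172 161 115  78 100 135 125  85 114 161 171]
 [174 140  87  76  84  96  93  80  92 159 171]
 [176 133  76  76  80  83  84  77  89 157 171]
 [175 136  81  76  79  80  82  73 107 160 172]
 [176 126  67  77  77  78  77  66 127 165 171]
 [176 129  68  69  72  71  71  63 152 172 171]
 [175 142  82  61  69  69  68  74 157 174 171]
 [173 170 121  63  56  57  56 122 166 172 169]
 [173 170 168 151 106  98 151 170 172 171 170]
 [172 169 172 172 164 165 170 173 172 171 170]
 [171 172 170 172 171 168 170 172 171 171 170]
 [171 171 169 171 171 168 171 171 171 172 171]]
pin 267.6287367405979 114.46311475409836
[[174 175 174 173 174 176 177 17
[... 476 characters left out ...]
172 177]
 [175 172 130  79  88 102  90  90 158 178 176]
 [174 175 173 128  77  70 107 156 176 179 176]
 [173 174 175 172 169 168 170 176 177 178 175]
 [172 172 173 175 176 178 176 177 175 177 176]
 [172 171 172 174 175 175 175 177 175 178 175]
 [173 172 174 175 173 174 174 175 174 177 175]
 [175 174 174 175 176 176 178 175 176 177 176]
 [177 178 179 180 179 181 180 181 181 182 182]]
plate 130 173.9 337.1
plate 140 174.6 333.6
plate 150 173.8 334.6
pl top 190 123.5 [  0   0   1   1   1  -4 -22 -21  23  19   3   0   0   0   1   0]
pl top 240 121.5 [  0   0   0   0   0  -9 -32 -22  19  16   2   0   0   0   0   0]
pl top 300 121.5 [  0   0   0   0   0 -13 -35 -11  21  13   1   0   0   0   0   0]
```

```bash
python3 - <<'E'
from h import *
d=dict(np.load("w2.npz"))
rows=np.array([10,25,40,85,100,115]); Lx=np.array([218,218.8,219.7,221.3,221.8,222.6]); Rx=np.array([318.9,317.8,316.7,314,313.3,312.5])
def res(p):
    e=(proj(d,pose(p,[[0,50,91.4],[0,-50,91.4]]))-[[269.3,12.3],[268.3,112.6]]).ravel()
    o=[]
    for sx,X in((-55,Lx),(55,Rx)):
        a,b=proj(d,pose(p,[[sx,-70,72.4],[sx,70,72.4]])); o.append(a[0]+(b[0]-a[0])*(rows-a[1])/(b[1]-a[1])-X)
    return np.r_[e,np.concatenate(o)*.5]
f=least_squares(res,[637,-213,.115],x_scale=[100,100,1]);print("station",f.x[:2],np.degrees(f.x[2]),f.fun.round(2))
# held plate, top face 8mm at z = tcp-45.1+8
zt=294.6-45.1+8
P=[[0,50,zt],[-50,65,zt],[50,65,zt]]
px=np.array([[253.2,148.8],[165.8,123.4],[341.8,121.8]])
g=cv2.cvtColor(d["color"],cv2.COLOR_RGB2HSV)
m=(g[130:170,235:275,1]>60).astype(np.uint8); n,l,st,ce=cv2.connectedComponentsWithStats(m); i=1+st[1:,4].argmax(); print("hole",ce[i]+[235,130],st[i])
px[0]=ce[i]+[235,130]
x,e=fit(d,P,px,[635.5,-325.8,.115]);print("plate",x[:2],np.degrees(x[2]),e.round(1).tolist())
print("pred if centred",proj(d,pose([635.54,-325.85,np.radians(6.58)],P)).round(1))
E
```

```text
station [ 638.72999383 -212.83925761] 6.935627046673828 [-0.02 -0.07 -0.03  0.08 -0.06 -0.15 -0.29 -0.15 -0.09 -0.18  0.06  0.16
  0.26  0.26  0.16  0.11]
hole [253.35271318 148.64728682] [  9  10  20  18 258]
plate [ 635.93571848 -324.71023079] 7.072429646749196 [[0.4, 0.5], [-1.6, -0.1], [1.2, -0.1]]
pred if centred [[253.6 151. ]
 [164.4 124.5]
 [342.8 124.5]]
```

```bash
python3 - <<'E'
from h import *
d=dict(np.load("w2.npz")); g=cv2.cvtColor(d["color"],cv2.COLOR_RGB2BGR)
cv2.imwrite("pics/w2c.png",cv2.resize(g[112:212,158:353],None,fx=4,fy=4,interpolation=cv2.INTER_CUBIC))
E
```

```text
(no output)
```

View pics/w2c.png

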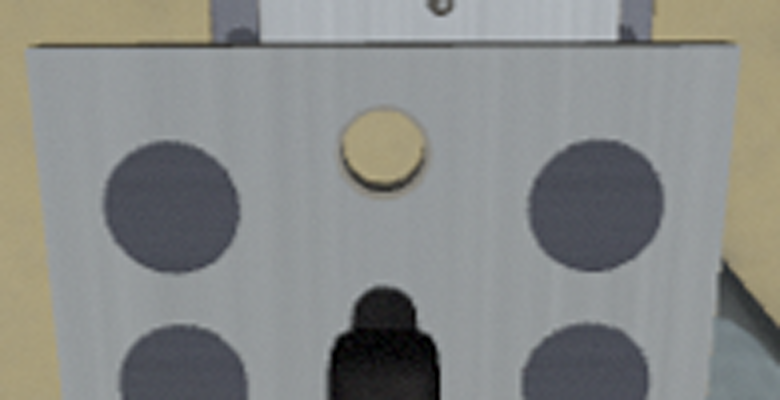

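The crop gives plate corners (28,47) and (739,43) and hole centre (383,150). So the plate is centred across the grip, about 0.8 mm off toward +y, and its yaw matches the table. Next I'll hover just above the pins.

Call:
apply_moves(angular=[[0, 0, 0], [0, 0, 0], [0, 0, 0], [0, 0, 0], [0, 0, 0], [0, 0, 0], [0, 0, 0], [0, 0, 0], [0, 0, 0], [0, 0, 0], [0, 0, 0], [0, 0, 0], [0, 0, 0]], travel=[[0.08, 0.467, -0.3], [0, 0.467, -0.3], [0, 0.467, -0.3], [0, 0.467, -0.3], [0, 0.467, -0.3], [0, 0.467, -0.3], [0, 0, -0.5], [0, 0, -0.5], [0, 0, -0.5], [0, 0, -0.4], [0, 0, 0], [0, 0, 0], [0, 0, 0]], jaw=[0, 0, 0, 0, 0, 0, 0, 0, 0, 0, 0, 0, 0])

```text
time: 7.12
tool_pos: [640.8, -213.7, 149.7]
tcp_rot: [179.9, 0.1, 96.6]
ft_force: [-0.7, 0.2, -3.9]
finger_gap: 13.2
grip_force: 58.9
```

```bash
python3 - <<'E'
from h import *
from bench import r
s,w=wristcam(r)
print(s["tool_pos"],s["tcp_rot"],s["time"],s["ft_force"])
z=s["tool_pos"][2]-37.1; p=pose([638.7,-212.8,np.radians(6.9)],[[0,50,91.4]]); q=pose([s["tool_pos"][0]-.1,s["tool_pos"][1]+.85,np.radians(6.9)],[[0,50,z]])
c=lambda a:((proj(w,a)-[195,90]+.5)*5-.5).round()
print("pin",c(p),"hole",c(q))
cv2.imwrite("pics/w3.png",cv2.resize(cv2.cvtColor(w["color"],cv2.COLOR_RGB2BGR)[90:190,195:315],None,fx=5,fy=5,interpolation=cv2.INTER_CUBIC))
E
```

```text
[ 640.81275681 -213.69169612  149.742999  ] [1.79887656e+02 6.42245817e-02 9.66253026e+01] 7.125 [-0.74620144  0.18262486 -3.9214952 ]
pin [[276. 266.]] hole [[291. 299.]]
```

View pics/w3.png

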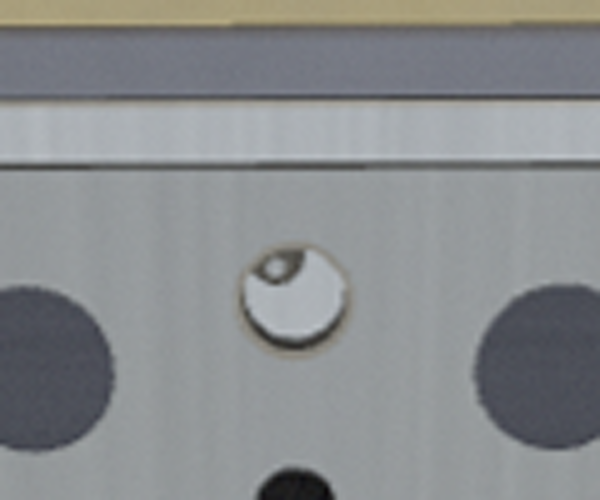

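Through the hole the pin tip is at (273,268) and the hole centre at (295,297). Allowing for parallax, the plate must shift about -2.8 mm in x and -0.5 mm in y. I'll correct that and lower over the taper, watching the force.

Call:
apply_moves(angular=[[0, 0, 0], [0, 0, 0], [0, 0, 0], [0, 0, 0], [0, 0, 0], [0, 0, 0], [0, 0, 0], [0, 0, 0]], travel=[[-0.07, -0.015, 0], [0, 0, -0.1], [0, 0, -0.1], [0, 0, -0.1], [0, 0, -0.1], [0, 0, -0.1], [0, 0, 0], [0, 0, 0]], jaw=[0, 0, 0, 0, 0, 0, 0, 0])

```text
time: 8.18
tool_pos: [637.3, -214.0, 128.4]
tcp_rot: [180.0, 0.0, 96.6]
ft_force: [0.6, 0.5, -4.2]
finger_gap: 12.9
grip_force: 59.0
```

```bash
python3 - <<'E'
from h import *
from bench import r
s,w=wristcam(r); print(s["tool_pos"],s["tcp_rot"],s["time"],s["ft_force"],s["wrist_torque"])
cv2.imwrite("pics/w4.png",cv2.resize(cv2.cvtColor(w["color"],cv2.COLOR_RGB2BGR)[90:190,195:315],None,fx=5,fy=5,interpolation=cv2.INTER_CUBIC))
E
```

```text
[ 637.31499691 -213.97546845  128.39362536] [1.79993204e+02 4.79963598e-03 9.66267354e+01] 8.175 [ 0.59456883  0.53148673 -4.20945153] [ 0.04824519  0.00292593 -0.03640786]
```

View pics/w4.png

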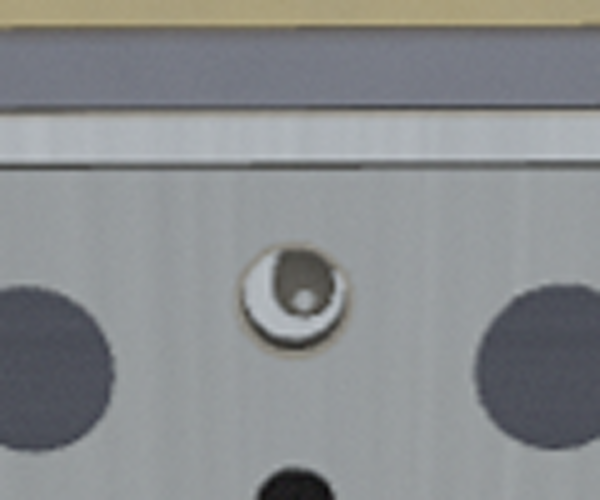

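The pin is now inside the hole, its tip at (303,300) against the hole centre (295,297). That is about 0.9 mm off and free of force. I'll trim it and lower on.

Call:
apply_moves(angular=[[0, 0, 0], [0, 0, 0], [0, 0, 0], [0, 0, 0], [0, 0, 0], [0, 0, 0], [0, 0, 0]], travel=[[0.02, 0.005, 0], [0, 0, -0.06], [0, 0, -0.06], [0, 0, -0.06], [0, 0, -0.06], [0, 0, 0], [0, 0, 0]], jaw=[0, 0, 0, 0, 0, 0, 0])

```text
time: 9.1
tool_pos: [638.1, -213.8, 118.7]
tcp_rot: [180.0, 0.0, 96.6]
ft_force: [-0.7, -0.3, -4.2]
finger_gap: 12.8
grip_force: 59.0
```

Call:
apply_moves(angular=[[0, 0, 0], [0, 0, 0], [0, 0, 0], [0, 0, 0], [0, 0, 0]], travel=[[0, 0, -0.02], [0, 0, -0.02], [0, 0, -0.02], [0, 0, 0], [0, 0, 0]], jaw=[0, 0, 0, 0, 0])

```text
time: 9.72
tool_pos: [638.2, -213.8, 117.4]
tcp_rot: [180.0, 0.0, 96.6]
ft_force: [-4.9, 2.6, 6.3]
finger_gap: 12.6
grip_force: 60.4
```

The plate bears on the table with about 10 N at the expected height. I'll release it and retreat upward.

Call:
apply_moves(angular=[[0, 0, 0], [0, 0, 0], [0, 0, 0], [0, 0, 0], [0, 0, 0], [0, 0, 0], [0, 0, 0], [0, 0, 0], [0, 0, 0], [0, 0, 0]], travel=[[0, 0, 0], [0, 0, 0], [0, 0, 0], [0, 0, 0], [0, 0, 0.2], [0, 0, 0.5], [0, 0, 0.8], [0, 0, 0.8], [0, 0, 0], [0, 0, 0]], jaw=[0.4, 0.4, 0.4, 0.4, 0.4, 0.4, 0.4, 0.6, 0.6, 0.6])

```text
time: 10.98
tool_pos: [638.1, -213.8, 208.9]
tcp_rot: [180.0, 0.0, 96.6]
ft_force: [-0.3, 0.1, -1.0]
finger_gap: 51.4
grip_force: 0.0
```

```bash
python3 - <<'E'
from h import *
from bench import r
s,w=wristcam(r); np.savez("w5.npz",**{k:w[k] for k in("fx","fy","cx","cy","R","t","color")}); print(s["tool_pos"],s["tcp_rot"],s["time"],s["ft_force"],s["finger_gap"])
a=cv2.resize(cv2.cvtColor(w["color"],cv2.COLOR_RGB2BGR)[0:250,80:400],None,fx=1.8,fy=1.8,interpolation=cv2.INTER_CUBIC)
sc=r.snapshot("scene"); b=cv2.resize(cv2.cvtColor(sc["color"],cv2.COLOR_RGB2BGR)[120:230,180:320],None,fx=1.57,fy=1.57,interpolation=cv2.INTER_CUBIC)
c=np.zeros((450,800,3),np.uint8); c[:a.shape[0],:a.shape[1]]=a; c[:b.shape[0],580:580+b.shape[1]]=b[:,:220]
cv2.imwrite("pics/w5.png",c)
P=[[50,65,80.4],[50,-65,80.4],[-50,-65,80.4],[-50,65,80.4],[0,50,91.4],[0,-50,91.4],[-110,86,62.6]]
print(((proj(w,pose([638.1,-213,np.radians(6.9)],P))-[80,0]+.5)*1.8-.5).round())
E
```

```text
[ 638.14330481 -213.78420548  208.9417326 ] [1.79956164e+02 2.49701063e-02 9.66262569e+01] 10.975 [-0.32117625  0.08100448 -0.98315815] 51.37176960681409
[[414. 203.]
 [400. 438.]
 [226. 439.]
 [209. 204.]
 [312. 237.]
 [313. 424.]
 [ 96. 160.]]
```

View pics/w5.png

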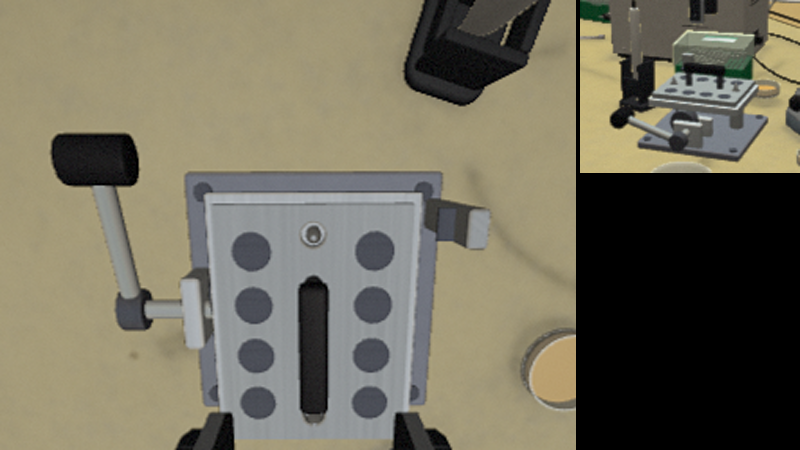

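Seating is confirmed: the pin shows in the hole at (313,235), and the knob at (95,159) is within 1 px of the prediction (96,160). I'll go to the knob and straddle it.

Call:
apply_moves(angular=[[0, 0, 0.04], [0, 0, 0], [0, 0, 0], [0, 0, 0], [0, 0, 0], [0, 0, 0], [0, 0, 0], [0, 0, 0], [0, 0, 0], [0, 0, 0], [0, 0, 0], [0, 0, 0], [0, 0, 0]], travel=[[-0.75, 0.455, 0], [-0.75, 0.455, 0], [-0.75, 0.455, 0], [-0.75, 0.455, 0], [0, 0, -0.5], [0, 0, -0.5], [0, 0, -0.5], [0, 0, -0.5], [0, 0, -0.5], [0, 0, -0.5], [0, 0, -0.4], [0, 0, 0], [0, 0, 0]], jaw=[0.6, 0.6, 0.6, 0.6, 0.6, 0.6, 0.6, 0.6, 0.6, 0.6, 0.6, 0.6, 0.6])

```text
time: 12.7
tool_pos: [518.4, -141.1, 72.6]
tcp_rot: [180.0, 0.0, 96.9]
ft_force: [0.4, -0.6, 0.8]
finger_gap: 51.4
grip_force: 0.0
```

```bash
python3 - <<'E'
from h import *
th=0.3+np.linspace(0,1.27,13)
p=pose([638.1,-213,np.radians(6.9)],np.c_[np.full(13,-110),90*np.cos(th),36+90*np.sin(th)])
print((np.diff(p,axis=0)/40).round(3).tolist(), p[-1])
E
```

```text
[[0.01, -0.082, 0.223], [0.013, -0.105, 0.213], [0.015, -0.126, 0.201], [0.018, -0.147, 0.186], [0.02, -0.166, 0.17], [0.022, -0.182, 0.151], [0.024, -0.197, 0.131], [0.025, -0.21, 0.109], [0.027, -0.22, 0.086], [0.028, -0.228, 0.062], [0.028, -0.233, 0.038], [0.029, -0.236, 0.013]] [ 528.88808225 -226.14390194  125.99997146]
```

Call:
apply_moves(angular=[[0, 0, 0], [0, 0, 0], [0, 0, 0], [0, 0, 0], [0, 0, 0], [0, 0, 0]], travel=[[0, 0, -0.1], [0, 0, 0], [0, 0, 0], [0, 0, 0], [0, 0, 0], [0, 0, 0]], jaw=[0.6, 0, 0, 0, 0, 0], force=35)

```text
time: 13.45
tool_pos: [518.8, -141.0, 68.8]
tcp_rot: [179.9, 0.0, 96.9]
ft_force: [5.2, 0.7, -0.9]
finger_gap: 35.2
grip_force: 39.2
```

The grip is on the knob's ends (35 mm). I'll swing it along the arc, slowly at first.

Call:
apply_moves(angular=[[0, 0, 0], [0, 0, 0], [0, 0, 0], [0, 0, 0], [0, 0, 0], [0, 0, 0], [0, 0, 0], [0, 0, 0]], travel=[[0.01, -0.08, 0.22], [0.013, -0.105, 0.215], [0.015, -0.125, 0.2], [0.018, -0.147, 0.186], [0.02, -0.166, 0.17], [0.022, -0.182, 0.151], [0, 0, 0], [0, 0, 0]], jaw=[0, 0, 0, 0, 0, 0, 0, 0], force=35)

```text
time: 14.45
tool_pos: [522.6, -172.4, 113.7]
tcp_rot: [179.9, -0.1, 97.0]
ft_force: [8.5, 3.9, -5.1]
finger_gap: 35.4
grip_force: 36.7
```

Call:
apply_moves(angular=[[0, 0, 0], [0, 0, 0], [0, 0, 0], [0, 0, 0], [0, 0, 0], [0, 0, 0], [0, 0, 0], [0, 0, 0], [0, 0, 0]], travel=[[0.024, -0.197, 0.131], [0.025, -0.21, 0.109], [0.027, -0.22, 0.086], [0.028, -0.228, 0.062], [0.028, -0.233, 0.038], [0.029, -0.236, 0.013], [0, 0, 0], [0, 0, 0], [0, 0, 0]], jaw=[0, 0, 0, 0, 0, 0, 0, 0, 0], force=35)

```text
time: 15.58
tool_pos: [528.9, -224.7, 131.4]
tcp_rot: [179.9, -0.1, 97.0]
ft_force: [5.0, 6.4, -0.8]
finger_gap: 35.5
grip_force: 36.0
```

```bash
python3 - <<'E'
from h import *
from bench import r
s,w=wristcam(r); print(s["tool_pos"],s["tcp_rot"],s["time"],s["ft_force"],s["finger_gap"],s["qd"].round(2))
a=cv2.resize(cv2.cvtColor(w["color"],cv2.COLOR_RGB2BGR),None,fx=.9,fy=.9)
sc=r.snapshot("scene"); b=cv2.resize(cv2.cvtColor(sc["color"],cv2.COLOR_RGB2BGR)[120:230,190:300],None,fx=3,fy=3,interpolation=cv2.INTER_CUBIC)
c=np.zeros((350,800,3),np.uint8); c[:a.shape[0],:a.shape[1]]=a[:350]; c[:330,465:795]=b
cv2.imwrite("pics/end.png",c)
E
```

```text
[ 528.87600877 -224.67509081  131.42254199] [ 1.79944642e+02 -1.20939530e-01  9.69848841e+01] 15.575 [ 5.00225273  6.35780149 -0.83440519] 35.54931818369093 [ 0.15  0.01 -0.    0.05 -0.05 -0.06]
```

View pics/end.png

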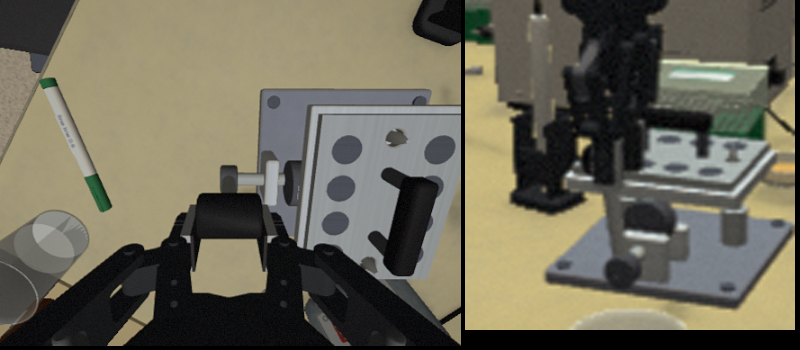

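The last picture shows the lever upright with its knob held between the pads at (230,215), and the plate seated on the raised table with both pins in its holes. I'm handing in.

```bash
python3 -c "
from bench import r
print(r.hand_in())"
```

```text
the job is handed in; nothing more can be done
None
```

The plate is seated on both pins and released, and the arm is holding the cam lever within about 0.02 rad of straight up by the measured tool position. I handed the job in at about 15.7 s; the hand-in call returned no verdict.

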